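Clamp the practice bone with the ratchet wrench

TASK

The plastic practice bone lies in the V of the table clamp. Swing the clamp's arm by its knob until it stands square across the bone, then, with the ratchet wrench that sits on the clamp's nut, work back and forth (clockwise tightens, it slips on the way back) until the nut is down at its stop and the pad holds the bone. Then lift the wrench off and lay it flat in the steel instrument tray; leave the bone in the V and everything else on the table where it is.

Things in the scene. Friction and masses are not known exactly. Their poses are not given: they have to be found in the camera images.
- clamp: Grey cast swing clamp fixed to the table. Origin at table height on the axis of its upright column, z up. Base plate 130 (x) x 160 (y) mm, y from -40 to 120. A 90 degree V cradle (50 mm long, top 51 mm high) stands 70 mm from the column on the +y side; the V runs along x. On the column, upwards: spring, swinging arm, washer, hex flange nut, stud 15 mm dia (top 117 mm above the table)
- swing_arm (a joint): angle of the clamp's swinging arm about the column (rad). 0: square across the bone, pointing along the clamp's +y; positive: clockwise from above, to the clamp's +x. Starts at 0.9 to 1.6; range -0.4 to 2. Needs 2 N at the knob and stays where left. Bar 30 mm wide, 91 mm long, 66 to 82 mm above the table; rubber pad 22 mm dia below it, 70 mm out, clears the bone by 2 mm or more before tightening
- swing_knob (a point): centre of the black ball knob (25 mm dia) of the clamp's arm, on a 10 mm pin, 76 mm from the column axis and 129 to 130 mm above the table at the start; swings round the column with the arm. It stands higher than the wrench, so the wrench's handle cannot pass over the arm
- nut (a joint): turn of the hex nut (rad), growing clockwise seen from above. Starts at 0 to 1.0; 4.0 is its hard stop, where the pad presses the bone: fully tight. Nut, arm and wrench sink 6 mm per turn. Turning it takes about 0.4 N m (3 N at 145 mm); it stays where it is left. At the stop the handle can be swung no further clockwise
- nut_top (a point): centre of the top face of the nut, on the column axis; z up. Nut 24 mm across flats, 22 mm high above its 38 mm flange, on which the wrench head rests
- pad: round rubber pad under the clamp's arm; this frame lies on the column axis level with the arm's underside, 66 mm above the table before tightening, and turns with the arm
- bone: cream plastic practice bone, about 180 mm long, shaft 22 mm dia with knobbly ends, 120 g, loose, lying in the V. Origin on its axis at mid length, 42 mm above the table; its x runs along the bone
- wrench_head (a point): centre of the head (46 mm dia, 18 mm thick) of the steel ratchet ring wrench, half-way up; x along the handle, z up. Starts on the nut, about 99 mm above the table, loose: 25 mm straight up frees it. 233 mm long, 0.32 kg, balance point 90 mm from here. Drives the nut when swung clockwise from above; swung back it slips almost freely (up to 15 degrees of each stroke are lost before it bites)
- wrench_grip (a point): point to hold on the wrench's handle, 145 mm from the head's centre, half-way up. Grip from 119 to 209 mm, 18 mm wide, 16 mm high; the shank before it (from 67 mm) is 14 wide, 10 high. Axes as wrench_head: x points away from the head. At the start the handle points to the clamp's -y side, within 0.4 rad, and droops a little
- wrench_end (a point): far end of the wrench's handle, 209 mm from the head's centre, half-way up
- tray: flat open steel instrument tray, fixed on the table to the robot's right, empty; 220 (x) x 320 (y) mm outside, walls 3 mm thick and 18 mm high, floor 3 mm thick; origin at table height under its centre
- spray: white disinfectant bottle, 64 mm dia, 190 mm high, loose; to be left alone. Origin under its centre
- gloves: cardboard glove box 120 x 230 x 75 mm, stuck to the table, not needed. Origin under its centre
- mallet: steel-headed mallet, 220 mm long, head 95 mm wide and 30 mm thick, lying on the table, loose; to be left alone. Origin on the table under its middle
Not all that is in view belongs to the job. What is shaped like the part that bears wrench_head but green or red is not meant.

How it is judged:
By the outcome, as a careful person would: the job done as asked, in the order asked, and still so for the second after the job is handed in, with the robot touching nothing.
It also fails if it takes over 72 s, if anything falls off the work surface, if the arm or the gripper's body presses on something with over 40 N, if the wrist force passes 120 N, or if a joint passes its speed limit or range.

ROBOT

A 6-joint arm with a two-finger parallel gripper is mounted at the origin on the work surface. World frame = base frame: x ahead of the robot, y to its left, z up, the work surface at z = 0. Lengths are in mm, angles in degrees, forces in N, time in s.
With the tool pointing down it reaches from about 350 to 850 mm from the base axis. Payload 8.1 kg.
Tool frame: the origin (TCP) lies between the finger pads; the fingertips stand 19 mm ahead of it and the grasp point (between the pads) is the TCP (nose_length is the distance from the TCP to the fingertips, in mm); y points along the fingers, x is the direction in which the jaws open and shut, and the axes are right-handed (so a half turn about y gives the same grasp; the last joint's range is limited). The gripper opens to 85 mm and grips with 20 to 120 N. Pads are 22 mm wide; open, the fingers measure 114 mm over their backs; the gripper's body (76 mm by 85 mm) begins 54 mm behind the grasp point. The pads swing forward as they close: fully open they stand 13 mm farther back than shut.
Start: joints at [63.346, 7.471, 85.268, -0, 87.261, -4.893], TCP at [222.42, 557.256, 250.292] pointing down, gripper open.
Joint ranges: [-169.43, 169.43], [-51.17, 129.36], [1.28, 143.12], [-76.62, 256.62], [0, 156.53], [-152.29, 152.29]. Speed limits (degrees/s): [136.94, 136.94, 159.86, 180, 180, 180].

INTERFACE

Orientations are given as [roll, pitch, yaw] about the fixed x, y, z axes, in that order (R = Rz(yaw) Ry(pitch) Rx(roll)).
In Python, from bench import sense, snapshot, camera_info, hand_in, nose_length gives the robot as it stands.
- The arm moves only by the tool arm_command, never from a script. Its argument "commands" is a list of rows, each a list of 3 entries, a list of its own where there are three numbers: the opening in per cent of the stroke, from 0 (shut) to 100 (fully open), then the shift along the world's x, y, z in units of 30 mm (1.0 is 30 mm), then the turn, a rotation vector about the world's x, y, z in degrees. A call has 1 to 5 rows; each row shifts and turns the pose as measured when the row begins; what a row does not reach is not made up. A row lasts 1/12 s, in which the tool goes at most 41.7 mm and 7.16 degrees, less where a joint would pass 70% of its speed; a pose out of reach is approached as far as the arm can. A call is refused whole if a number of a shift passes 1 or a number of a turn 7.16, either way. A call with a gripper value outside its range is refused whole. The fingers move at their own pace and stop on an object; "force" is the grip in N (left out, the last holds). Time passes only in rows, so rows that do not move let the fingers close. It gives the time, the measured TCP pose, the force and the opening at its end, in the units of the state.
- sense(): the state, without advancing time (a new reading comes with each control period).
- snapshot(name): name is "side" or "top"; returns the picture (420x560x3 uint8, blue, green, red); there is no depth.
- camera_info(name): a dict with "fx", "fy", "cx", "cy" (pixels), "k1" (the pictures are not rectified: a ray, as slopes to the right and down, at radius r is drawn at 1 + k1 r^2 times it, then the intrinsics apply), "rvec" (rotation vector, rad) and "tvec" (3), from world to camera coordinates, as OpenCV has them. Camera axes: x right, y down, z forward; pixel columns grow to the right and rows downward; lengths in mm; the calibration is good to about 2 mm. A picture is of the moment at which its call begins. camera_info takes no time and is no camera call.
- hand_in(): hands the job in, once; it reports no verdict.
The state is a dict: "time": time; "joint_pos": joint angles; "qd": joint speeds; "joint_efforts": joint torques, N m; "tool_pos": TCP position; "tcp_rot": TCP orientation; "ft_force": force on the tool from outside, world axes, zero at the start; "wrist_torque": the same for the moment, N m; "finger_gap": finger opening in mm.
Only numpy, scipy, OpenCV 4.12 (cv2) and the standard library are available. Lean on these libraries where they do the work, as an engineer would, in place of code of your own. Each camera call takes 0.05 s, during which the arm holds its last target. There are 200 camera calls.

## Working session

There is one attempt and no reset: what is moved stays moved. The work goes in short steps, Python scripts to look and compute and a tool call to move; the robot and the scene stay as the last step left them, time stands still between calls to the robot, and variables do not carry over. Pictures are saved under pics/ and viewed, about 8 in all and at most 12, crops included, and the job is handed in when it is done.

Besides the shell and the picture viewer there is one more tool, called after "Request:" as name([rows], argument=value, ...), one row to a line, values as JSON. arm_command: Moves the arm, as the interface text tells. Its arguments: {"type":"object","properties":{"commands":{"type":"array"},"force":{"type":"number"}},"required":["commands"]}

```bash
ls; mkdir -p pics
python3 - <<'E'
from bench import *
import cv2
for n in("side","top"):
    cv2.imwrite(f"pics/{n}0.png",snapshot(n)); print(n,camera_info(n))
print(sense(), nose_length)
E
```

```text
pics
side {'fx': 536.3915389379124, 'fy': 536.3915389379124, 'cx': 281.6836357177026, 'cy': 208.5775846259158, 'k1': 0.011725757839392864, 'rvec': array([ 2.39880224, -0.46339994,  0.16348436]), 'tvec': array([-473.34991882,  270.47063752, 1227.53721946])}
top {'fx': 488.65820723115417, 'fy': 488.65820723115417, 'cx': 283.1430379379099, 'cy': 208.6884516568097, 'k1': -0.07950385965372536, 'rvec': array([ 2.17629662, -2.19197687,  0.07215574]), 'tvec': array([  48.59466022,  540.40297138, 1371.64661522])}
{'time': 0.1, 'joint_pos': array([ 6.33440724e+01,  7.51211616e+00,  8.53224341e+01, -2.29505213e-03,
        8.72612826e+01, -4.89421916e+00]), 'qd': array([ 0.03762895, -0.20067173, -0.10677692,  0.02392104,  0.02219825,
       -0.04636723]), 'joint_efforts': array([ 4.64006553e-04, -5.70946777e+01, -5.01945448e+01, -1.75319306e-04,
        8.10416095e-03,  3.72083855e-05]), 'tool_pos': array([222.24549375, 556.82800975, 249.3411859 ]), 'tcp_rot': array([-89.99410777,   0.095679  ,  68.23840809]), 'ft_force': array([-0.20426179, -0.40365092,  0.01314068]), 'wrist_torque': array([0.03199628, 0.00874328, 0.04855628]), 'finger_gap': 85.55982671439163} 19.0
```

View pics/side0.png

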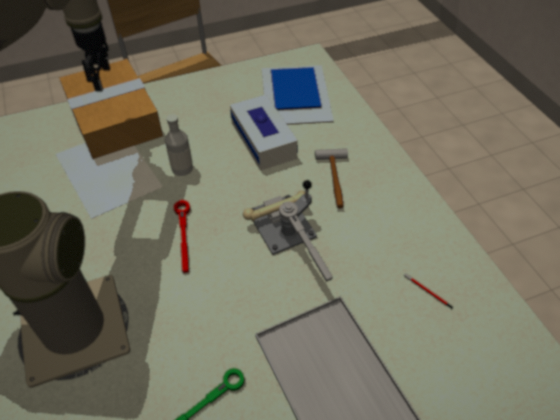

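View pics/top0.png

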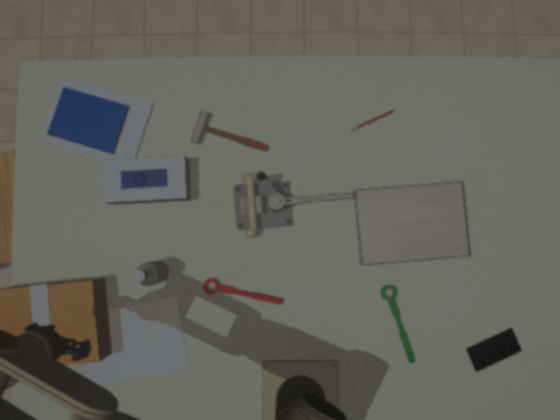

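Side: the clamp is at about (288,215), the knob at (307,185), and the grey wrench runs from (290,209) to (328,276). Top: the nut is at (277,201), the knob at (262,176), the wrench end at (355,195), and the tray at (412,222).
Wrench-like candidates in the top view: red (211,286), green (389,292), grey (277,201). The grey steel one sits on the clamp's nut, so that is the one meant. I'll confirm it in a crop.

```bash
cat > h.py <<'E'
import numpy as np, cv2
from bench import *
def cam(n):
    c=camera_info(n); R=cv2.Rodrigues(c["rvec"])[0]; return c,R,np.array(c["tvec"]).ravel()
def ray(n,u,v):
    c,R,t=cam(n); K=np.array([[c["fx"],0,c["cx"]],[0,c["fy"],c["cy"]],[0,0,1]])
    p=cv2.undistortPoints(np.array([[[u,v]]],float),K,np.array([c["k1"],0,0,0,0.]))[0,0]
    return -R.T@t, R.T@np.r_[p,1]
def onz(n,u,v,z):
    o,d=ray(n,u,v); return o+d*(z-o[2])/d[2]
def tri(a,b):
    (o1,d1),(o2,d2)=ray("side",*a),ray("top",*b)
    s=np.linalg.lstsq(np.c_[d1,-d2],o2-o1,rcond=None)[0]
    p,q=o1+d1*s[0],o2+d2*s[1]; return (p+q)/2,np.linalg.norm(p-q)
def proj(n,P):
    c,R,t=cam(n); K=np.array([[c["fx"],0,c["cx"]],[0,c["fy"],c["cy"]],[0,0,1]])
    return cv2.projectPoints(np.array(P,float).reshape(-1,3),c["rvec"],t,K,np.array([c["k1"],0,0,0,0.]))[0].reshape(-1,2)
def crop(n,x,y,w,h,s,name,im=None):
    im=snapshot(n) if im is None else im
    cv2.imwrite(name,cv2.resize(im[y:y+h,x:x+w],None,fx=s,fy=s,interpolation=cv2.INTER_CUBIC))
E
python3 - <<'E'
from h import *
a=cv2.imread("pics/side0.png");b=cv2.imread("pics/top0.png")
A=cv2.resize(a[170:290,235:345],(550,600),interpolation=2);B=cv2.resize(b[160:245,225:365],(800,486),interpolation=2)
B=cv2.convertScaleAbs(B,alpha=1.4)
cv2.imwrite("pics/cs.png",A);cv2.imwrite("pics/ct.png",B)
for u,v in((355,187),(463,182),(470,256),(361,264)):print(onz("top",u,v,18))
E
```

```text
[ 601.48339709 -161.24512773   18.        ]
[ 614.23927106 -475.06082046   18.        ]
[ 401.24151133 -488.7857196    18.        ]
[ 382.162586   -174.67483632   18.        ]
```

View pics/cs.png

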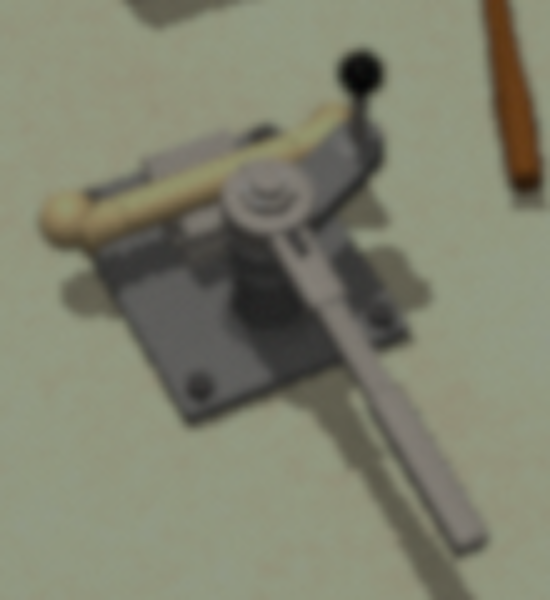

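View pics/ct.png

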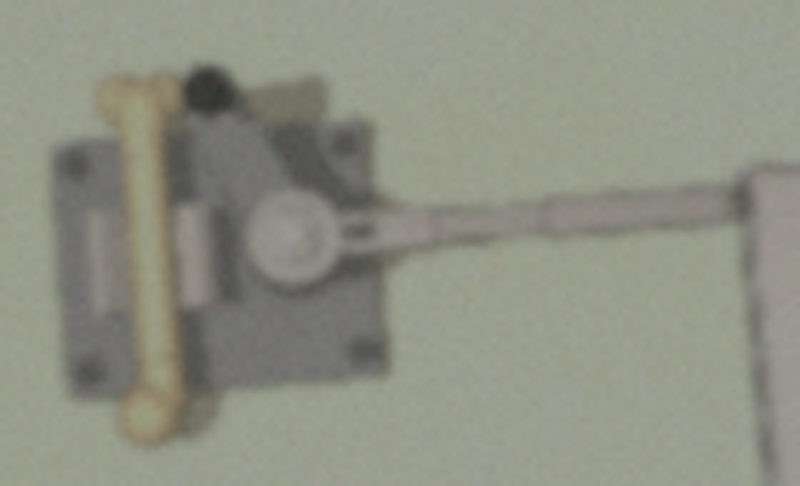

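The grey steel wrench on the clamp nut is confirmed. In the side crop the head is at (268,190), the knob at (361,73) and the handle end at (470,540). In the top crop they are at (294,236), (209,90) and (748,202).

Run:
```python
from h import *
S=lambda x,y:(235+x/5-.4,170+y/5-.4); T=lambda x,y:(225+x/5.714-.4,160+y/5.714-.4)
for n,a,b,z in(("knob",(361,73),(209,90),130),("head",(268,190),(294,236),108),("end",(472,540),(746,202),97),("boneN",(68,220),(149,412),42)):
    p,e=tri(S(*a),T(*b)); print(n,p.round(1),round(e,1),onz("top",*T(*b),z).round(1),onz("side",*S(*a),z).round(1))
for c in((372,120),(388,372),(70,398),(52,145)): print(onz("top",*T(*c),10).round(1))
b=cv2.imread("pics/top0.png"); h=cv2.cvtColor(b,cv2.COLOR_BGR2HSV)
print("gloves/mallet", onz("top",187,160,75),onz("top",187,200,75),onz("top",268,148,15))
```

```text
knob [620.3 102.1 127.1] 3.1 [621.4 101.5 130. ] [617.6 100.  130. ]
head [554.2  63.6 108. ] 2.6 [555.5  63.2 108. ] [552.9  63.8 108. ]
end [ 568.2 -149.4   92. ] 6.7 [ 571.  -149.8   97. ] [ 563.3 -151.5   97. ]
boneN [473.3 136.4  40.5] 4.5 [475.4 135.7  42. ] [470.8 135.8  42. ]
[622.2  25.3  10. ]
[495.3  18.3  10. ]
[483.4 177.5  10. ]
[610.8 186.5  10. ]
gloves/mallet [673.60803413 309.19454893  75.        ] [562.65851572 308.24294811  75.        ] [716.71355419  87.14746559  15.        ]
```

Measurements: column about (554.5, 63), clamp yaw about +4°, knob (619.5, 101). The column-to-knob distance is 75.5 mm, against 76 given. The arm points at 30° in world and the square position is about 94°. Now moving above the knob with the jaws tangential.

Request:
arm_command([
  [100,[0.67,-0.76,0],[0,0,-6.4]],
  [100,[0.67,-0.76,0],[0,0,-6.4]],
  [100,[0.67,-0.76,0],[0,0,-6.4]],
  [100,[0.67,-0.76,0],[0,0,-6.4]],
  [100,[0.67,-0.76,0],[0,0,-6.4]],
], force=20)

```text
time: 0.52
tool_pos: [319.9, 441.4, 245.8]
tcp_rot: [-89.9, 0.4, 35.7]
ft_force: [1.1, 1.1, 0.1]
finger_gap: 85.3
```

Request:
arm_command([
  [100,[0.67,-0.76,0],[0,0,-6.4]],
  [100,[0.67,-0.76,0],[0,0,-6.4]],
  [100,[0.67,-0.76,0],[0,0,-6.4]],
  [100,[0.67,-0.76,0],[0,0,-6.4]],
  [100,[0.67,-0.76,0],[0,0,-6.4]],
])

```text
time: 0.93
tool_pos: [422.8, 320.4, 243.4]
tcp_rot: [-90.0, 0.6, 2.1]
ft_force: [0.1, 0.4, 0.2]
finger_gap: 85.5
```

Request:
arm_command([
  [100,[0.67,-0.76,0],[0,0,-6.4]],
  [100,[0.67,-0.76,0],[0,0,-6.4]],
  [100,[0.67,-0.76,0],[0,0,-6.4]],
  [100,[0.67,-0.76,0],[0,0,-6.4]],
  [100,[0.67,-0.76,0],[0,0,-6.4]],
])

```text
time: 1.35
tool_pos: [526.1, 199.0, 241.2]
tcp_rot: [-90.1, 0.7, -31.6]
ft_force: [0.1, 0.3, -0.2]
finger_gap: 85.5
```

Request:
arm_command([
  [100,[0.63,-0.66,-0.1],[0,0,-5.7]],
  [100,[0.63,-0.66,-0.1],[0,0,-5.7]],
  [100,[0.63,-0.66,-0.2],[0,0,-5.7]],
  [100,[0.63,-0.66,-0.2],[0,0,-5.7]],
  [100,[0.59,-0.63,-0.2],[0,0,-5.6]],
])

```text
time: 1.77
tool_pos: [623.5, 93.7, 215.7]
tcp_rot: [-90.1, 0.7, -61.6]
ft_force: [1.3, -0.1, 1.2]
finger_gap: 85.4
```

Request:
arm_command([
  [100,[0,0,-0.7],[0,0,0]],
  [100,[0,0,-0.7],[0,0,0]],
  [100,[0,0,-0.6],[0,0,0]],
])

```text
time: 2.02
tool_pos: [628.7, 87.3, 155.8]
tcp_rot: [-89.9, 0.5, -62.5]
ft_force: [0.1, 0.5, -0.1]
finger_gap: 84.9
```

Run:
```python
from h import *
a=snapshot("side");b=snapshot("top")
A=cv2.resize(a[150:250,240:360],(480,400),interpolation=2);B=cv2.resize(b[140:240,225:305],(320,400),interpolation=2)
cv2.imwrite("pics/k1.png",cv2.convertScaleAbs(np.hstack([A,B]),alpha=1.4)); print(sense()["tool_pos"],sense()["tcp_rot"])
```

```text
[625.65069835  87.67039876 152.30714262] [-90.28456719   0.71042947 -62.42708528]
```

View pics/k1.png

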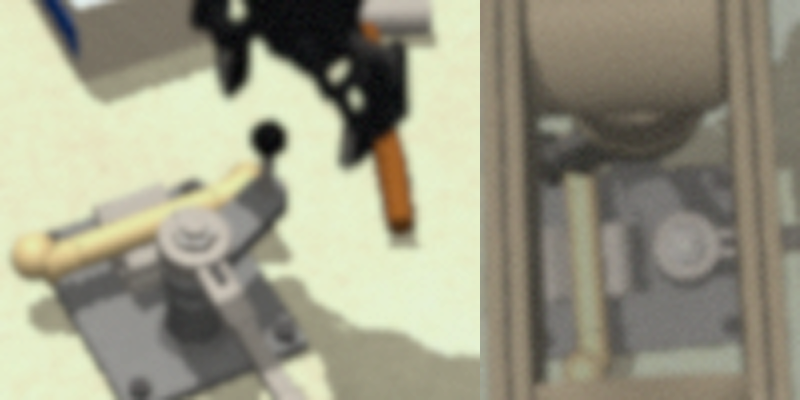

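The knob is between the fingers (left half, at about (268,137)), but the tool is roughly 13 mm off-centre along the jaws. I'll correct that, go down and close.

Request:
arm_command([
  [100,[-0.12,0.24,0],[0,0,0.6]],
  [100,[-0.08,0.18,-0.3],[0,0,0.6]],
  [100,[0,0,-0.4],[0,0,0]],
  [100,[0,0,-0.1],[0,0,0]],
  [45,[0,0,0],[0,0,0]],
])

```text
time: 2.53
tool_pos: [619.8, 103.3, 129.9]
tcp_rot: [-90.1, 0.7, -61.0]
ft_force: [-0.0, 0.8, 0.4]
finger_gap: 75.6
```

Request:
arm_command([
  [45,[0,0,0],[0,0,0]],
  [45,[0,0,0],[0,0,0]],
  [20,[0,0,0],[0,0,0]],
  [20,[0,0,0],[0,0,0]],
  [20,[0,0,0],[0,0,0]],
])

```text
time: 2.95
tool_pos: [620.7, 103.4, 131.7]
tcp_rot: [-90.0, 0.6, -60.9]
ft_force: [0.1, -1.3, -1.8]
finger_gap: 23.2
```

Request:
arm_command([
  [15,[-0.13,0.19,-0.02],[0,0,5.2]],
  [15,[-0.145,0.18,0],[0,0,5.2]],
  [15,[-0.16,0.165,0],[0,0,5.2]],
  [15,[-0.175,0.15,0],[0,0,5.2]],
  [15,[-0.19,0.13,0],[0,0,5.2]],
])

```text
time: 3.37
tool_pos: [597.4, 127.6, 132.2]
tcp_rot: [-89.8, 0.6, -34.3]
ft_force: [-0.6, 2.0, -1.6]
finger_gap: 23.2
```

Request:
arm_command([
  [15,[-0.2,0.12,0],[0,0,5.2]],
  [15,[-0.21,0.1,0],[0,0,5.2]],
  [15,[-0.22,0.075,0],[0,0,5.2]],
  [15,[-0.22,0.05,0],[0,0,5.2]],
  [15,[-0.22,0.035,0],[0,0,5.2]],
])

```text
time: 3.78
tool_pos: [563.3, 140.6, 132.1]
tcp_rot: [-89.7, 0.7, -7.0]
ft_force: [-0.3, -0.8, -2.3]
finger_gap: 23.5
```

Request:
arm_command([
  [15,[-0.2,0.02,0],[0,0,4.5]],
  [15,[-0.1,0,0],[0,0,3]],
  [15,[0,0,0],[0,0,0]],
])

```text
time: 4.03
tool_pos: [552.0, 141.4, 131.9]
tcp_rot: [-89.7, 0.8, 1.1]
ft_force: [-0.7, 0.2, 0.2]
finger_gap: 23.6
```

Request:
arm_command([
  [15,[-0.1,0,0],[0,0,2.5]],
  [15,[0,0,0],[0,0,0]],
  [15,[0,0,0],[0,0,0]],
])

```text
time: 4.28
tool_pos: [548.7, 141.1, 132.0]
tcp_rot: [-89.7, 0.9, 3.3]
ft_force: [-1.8, 0.2, 0.4]
finger_gap: 23.6
```

Request:
arm_command([
  [60,[0,0,0],[0,0,0]],
  [60,[0,0,0],[0,0,0]],
  [60,[0,0,0],[0,0,0]],
  [60,[0,0,0.8],[0,0,0]],
  [60,[0,0,1],[0,0,0]],
])

```text
time: 4.7
tool_pos: [546.2, 140.2, 180.5]
tcp_rot: [-89.8, 1.4, 2.9]
ft_force: [0.5, 0.1, -0.3]
finger_gap: 51.2
```

Request:
arm_command([
  [60,[0.06,-0.8,0.2],[0,0,0]],
  [60,[0.06,-1,0],[0,0,0]],
  [60,[0.06,-1,0],[0,0,0]],
  [60,[0.06,-1,0],[0,0,0]],
  [60,[0.06,-1,0],[0,0,0]],
])

```text
time: 5.12
tool_pos: [560.8, -2.3, 197.3]
tcp_rot: [-89.7, 0.4, 3.3]
ft_force: [1.3, -0.3, -0.5]
finger_gap: 51.1
```

Request:
arm_command([
  [60,[0.06,-1,0],[0,0,0]],
  [60,[0.06,-0.9,0],[0,0,0]],
  [60,[0.03,-0.6,0],[0,0,0]],
  [60,[0,0,0],[0,0,0]],
])

```text
time: 5.45
tool_pos: [566.7, -87.1, 199.2]
tcp_rot: [-89.9, 0.2, 2.9]
ft_force: [0.8, 0.4, 0.1]
finger_gap: 51.0
```

Run:
```python
from h import *
a=snapshot("side");b=snapshot("top");cv2.imwrite("pics/a5.png",a);cv2.imwrite("pics/b5.png",b)
A=cv2.resize(a[170:290,240:345],(350,400),interpolation=2);B=cv2.resize(b[155:245,225:325],(444,400),interpolation=2)
cv2.imwrite("pics/k2.png",cv2.convertScaleAbs(np.hstack([A,B]),alpha=1.4)); print(sense()["tool_pos"],sense()["tcp_rot"])
```

```text
[566.64634227 -84.27105503 199.02758639] [-89.77199481   0.1867964    2.93192526]
```

View pics/k2.png

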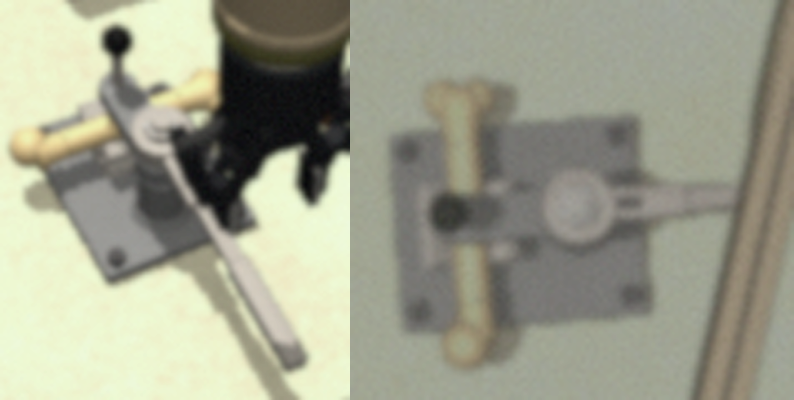

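The arm now stands across the bone in the top view (right half: knob (448,213), nut (577,206)). Checking its angle against the plate edges.

Run:
```python
from h import *
T=lambda x,y:(225+(x-350)/4.44-.4,155+y/4.444-.4)
k=onz("top",*T(448,213),130);h=onz("top",*T(577,206),108)
print(k.round(1),h.round(1),np.linalg.norm((k-h)[:2]),np.degrees(np.arctan2((k-h)[1],(k-h)[0])))
c=[onz("top",*T(*p),10)[:2] for p in((639,118),(651,312),(403,330),(391,133))]
ang=lambda v:np.degrees(np.arctan2(v[1],v[0]))
print(np.round(c,1),ang(c[3]-c[0]),ang(c[2]-c[1]),ang(c[0]-c[1])+90-90,ang(c[3]-c[2]))
```

```text
[549.9 139.8 130. ] [555.3  64.  108. ] 76.00875445089754 94.12199144104613
[[620.6  25.4]
 [495.   18.6]
 [484.5 178.4]
 [612.1 186.2]] 93.02766509244614 93.74903859708706 3.061615558589608 3.476793866066878
```

The arm is square: it points at 94.1° and the plate edges give 93 to 94°. The head is at (555, 64). Next I lower the open fingers over the handle grip and cage it.

Request:
arm_command([
  [60,[-0.1,0.05,-0.8],[0,0,0.5]],
  [60,[0,0,-0.9],[0,0,0]],
  [60,[0,0,-0.8],[0,0,0]],
  [60,[0,0,-0.5],[0,0,0]],
  [60,[0,0,-0.2],[0,0,0]],
])

```text
time: 5.97
tool_pos: [566.8, -77.5, 104.3]
tcp_rot: [-89.8, -0.4, 3.6]
ft_force: [-0.5, 0.5, -0.9]
finger_gap: 51.4
```

Request:
arm_command([
  [60,[0,0,0],[0,0,0]],
  [30,[0,0,0],[0,0,0]],
  [30,[0,0,0],[0,0,0]],
  [30,[0,0,0],[0,0,0]],
])

```text
time: 6.3
tool_pos: [566.8, -74.0, 104.5]
tcp_rot: [-89.7, -0.3, 3.8]
ft_force: [0.6, 1.7, 0.4]
finger_gap: 25.8
```

Run:
```python
from h import *
a=snapshot("side")
cv2.imwrite("pics/k3.png",cv2.convertScaleAbs(cv2.resize(a[170:300,240:370],(520,520),interpolation=2),alpha=1.5)); s=sense();print(s["tool_pos"],s["tcp_rot"],s["finger_gap"],s["ft_force"])
```

```text
[567.02327044 -74.11894413 104.84335412] [-89.73643563  -0.33074194   3.77378186] 25.845348782442294 [1.01224329 0.53026178 0.49793205]
```

View pics/k3.png

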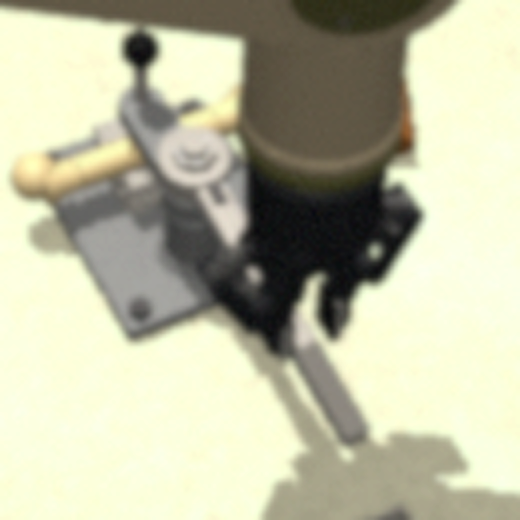

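The handle passes between the two fingers (about (300,335)). I'll lower to handle mid-height and work out the rows for the back swing.

Request:
arm_command([
  [30,[-0.1,-0.2,-0.15],[0,0,0]],
  [30,[0,-0.05,-0.12],[0,0,0]],
])

```text
time: 6.52
tool_pos: [565.8, -82.2, 99.2]
tcp_rot: [-89.8, -0.6, 3.8]
ft_force: [-1.4, 0.3, -0.1]
finger_gap: 25.5
```

```bash
cat > arc.py <<'E'
import sys
from h import *
C=np.array([555.,63.7]); R=145.
def plan(step,n,z):
    s=sense(); p=s["tool_pos"]; yaw=s["tcp_rot"][2]; d=p[:2]-C
    th=np.degrees(np.arctan2(d[1],d[0])); r=np.hypot(*d)
    print("th %.1f r %.1f z %.1f yaw %.1f roll %.1f pitch %.1f gap %.1f F %s M %s"%(th,r,p[2],yaw,s["tcp_rot"][0],s["tcp_rot"][1],s["finger_gap"],s["ft_force"].round(1),s["wrist_torque"].round(2)))
    ye=(th+90-yaw+180)%360-180; q=p.copy()
    for i in range(n):
        t=np.radians(th+step*(i+1)); g=np.r_[C+(r+(R-r)*(i+1)/n)*np.array([np.cos(t),np.sin(t)]),p[2]+(z-p[2])*(i+1)/n]
        v=(g-q)/30; q=g; print([round(float(x),2) for x in v],round(step+ye/n,1))
if __name__=="__main__": plan(float(sys.argv[1]),int(sys.argv[2]),float(sys.argv[3]))
E
python3 arc.py 6 10 97
```

```text
th -85.8 r 146.3 z 99.2 yaw 3.8 roll -89.8 pitch -0.6 gap 25.5 F [-1.4  0.3 -0.1] M [-0.   -0.05  0.04]
[0.51, 0.07, -0.01] 6.0
[0.5, 0.12, -0.01] 6.0
[0.48, 0.17, -0.01] 6.0
[0.46, 0.22, -0.01] 6.0
[0.43, 0.27, -0.01] 6.0
[0.4, 0.31, -0.01] 6.0
[0.37, 0.35, -0.01] 6.0
[0.33, 0.39, -0.01] 6.0
[0.29, 0.42, -0.01] 6.0
[0.24, 0.45, -0.01] 6.0
```

Request:
arm_command([
  [30,[0.51,0.07,-0.02],[0,0,6]],
  [30,[0.5,0.12,-0.02],[0,0,6]],
  [30,[0.48,0.17,-0.01],[0,0,6]],
  [30,[0.46,0.22,-0.01],[0,0,6]],
  [30,[0.43,0.27,-0.01],[0,0,6]],
])

```text
time: 6.93
tool_pos: [636.2, -60.3, 95.9]
tcp_rot: [-89.8, -0.4, 34.6]
ft_force: [-0.6, -0.7, 1.0]
finger_gap: 25.5
```

```bash
python3 arc.py 6 10 97
```

```text
th -56.8 r 148.2 z 95.9 yaw 34.6 roll -89.8 pitch -0.4 gap 25.5 F [-0.6 -0.7  1. ] M [0.   0.17 0.01]
[0.41, 0.31, 0.0] 5.9
[0.37, 0.35, 0.0] 5.9
[0.33, 0.39, 0.0] 5.9
[0.29, 0.42, 0.0] 5.9
[0.24, 0.45, 0.0] 5.9
[0.2, 0.47, 0.0] 5.9
[0.15, 0.49, 0.0] 5.9
[0.09, 0.5, 0.0] 5.9
[0.04, 0.51, 0.0] 5.9
[-0.01, 0.51, 0.0] 5.9
```

Request:
arm_command([
  [30,[0.4,0.31,0],[0,0,5.9]],
  [30,[0.35,0.36,0],[0,0,5.9]],
  [30,[0.31,0.4,0],[0,0,5.9]],
  [30,[0.27,0.42,0],[0,0,5.9]],
  [30,[0.22,0.45,0],[0,0,5.9]],
])

```text
time: 7.35
tool_pos: [685.7, -4.9, 95.1]
tcp_rot: [-89.9, -0.3, 65.3]
ft_force: [-0.7, -0.5, -0.2]
finger_gap: 26.2
```

Request:
arm_command([
  [30,[0.18,0.47,0],[0,0,5.9]],
  [30,[0.13,0.49,0],[0,0,5.9]],
  [30,[0.08,0.5,0],[0,0,5.9]],
  [30,[0.02,0.51,0],[0,0,5.9]],
  [30,[-0.03,0.5,0],[0,0,5.9]],
])

```text
time: 7.77
tool_pos: [700.4, 67.5, 94.7]
tcp_rot: [-90.1, -0.2, 96.1]
ft_force: [0.4, 0.2, -1.0]
finger_gap: 25.8
```

```bash
python3 arc.py 6 8 97
```

```text
th 1.5 r 145.4 z 94.7 yaw 96.1 roll -90.1 pitch -0.2 gap 25.8 F [ 0.4  0.2 -1. ] M [ 0.01 -0.02 -0.02]
[-0.04, 0.51, 0.01] 5.4
[-0.09, 0.5, 0.01] 5.4
[-0.15, 0.49, 0.01] 5.4
[-0.2, 0.47, 0.01] 5.4
[-0.24, 0.44, 0.01] 5.4
[-0.29, 0.42, 0.01] 5.4
[-0.33, 0.38, 0.01] 5.4
[-0.37, 0.35, 0.01] 5.4
```

Request:
arm_command([
  [30,[-0.05,0.51,0.01],[0,0,5.4]],
  [30,[-0.1,0.5,0.02],[0,0,5.4]],
  [30,[-0.16,0.49,0.02],[0,0,5.4]],
  [30,[-0.21,0.47,0.02],[0,0,5.4]],
  [30,[-0.26,0.44,0.02],[0,0,5.4]],
])

```text
time: 8.18
tool_pos: [678.7, 139.5, 96.8]
tcp_rot: [-90.2, -0.1, 124.3]
ft_force: [-0.6, -0.2, -0.2]
finger_gap: 25.6
```

Request:
arm_command([
  [30,[-0.29,0.42,0.01],[0,0,5.4]],
  [30,[-0.2,0.2,0.01],[0,0,3]],
  [30,[0,0,0],[0,0,0]],
])

```text
time: 8.43
tool_pos: [663.2, 160.1, 97.3]
tcp_rot: [-90.3, -0.0, 133.5]
ft_force: [-0.3, -0.8, 0.3]
finger_gap: 25.5
```

```bash
python3 arc.py -6 10 97
python3 - <<'E'
from h import *
a=snapshot("side");b=snapshot("top")
A=cv2.resize(a[140:260,250:370],(400,400),interpolation=2);B=cv2.resize(b[125:235,215:325],(400,400),interpolation=2)
cv2.imwrite("pics/k4.png",cv2.convertScaleAbs(np.hstack([A,B]),alpha=1.4))
E
```

```text
th 41.7 r 144.9 z 97.3 yaw 133.5 roll -90.3 pitch -0.0 gap 25.5 F [-0.3 -0.8  0.3] M [ 0.03 -0.02 -0.01]
[0.32, -0.39, -0.0] -6.2
[0.27, -0.43, -0.0] -6.2
[0.23, -0.45, -0.0] -6.2
[0.18, -0.47, -0.0] -6.2
[0.13, -0.49, -0.0] -6.2
[0.08, -0.5, -0.0] -6.2
[0.02, -0.51, -0.0] -6.2
[-0.03, -0.51, -0.0] -6.2
[-0.08, -0.5, -0.0] -6.2
[-0.13, -0.49, -0.0] -6.2
```

View pics/k4.png

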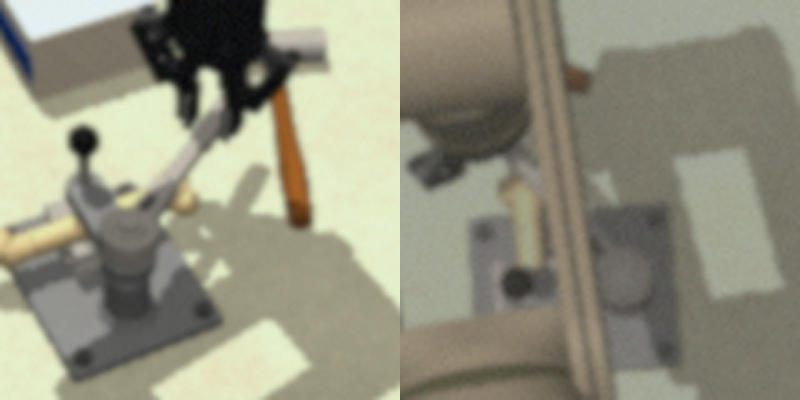

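The handle is now caged at about 42°, the head is still on the nut, and the arm has not moved. Now the clockwise stroke.

Request:
arm_command([
  [30,[0.32,-0.39,0],[0,0,-6.2]],
  [30,[0.26,-0.43,0],[0,0,-6.2]],
  [30,[0.22,-0.45,0],[0,0,-6.2]],
  [30,[0.16,-0.47,0],[0,0,-6.2]],
  [30,[0.11,-0.49,0],[0,0,-6.2]],
])

```text
time: 8.95
tool_pos: [697.6, 89.9, 96.8]
tcp_rot: [-90.3, -0.2, 100.5]
ft_force: [-1.9, 2.3, -0.2]
finger_gap: 25.6
```

Request:
arm_command([
  [30,[0.05,-0.5,0],[0,0,-6]],
  [30,[0,-0.51,0],[0,0,-6]],
  [30,[-0.05,-0.51,0],[0,0,-6]],
  [30,[-0.1,-0.5,0],[0,0,-6]],
  [30,[-0.15,-0.49,0],[0,0,-6]],
])

```text
time: 9.37
tool_pos: [691.7, 8.1, 95.8]
tcp_rot: [-90.2, -0.4, 68.0]
ft_force: [-0.8, 3.2, 0.6]
finger_gap: 25.4
```

```bash
python3 arc.py -6 10 95
```

```text
th -22.1 r 147.6 z 95.8 yaw 68.0 roll -90.2 pitch -0.4 gap 25.4 F [-0.8  3.2  0.6] M [ 0.5   0.12 -0.02]
[-0.23, -0.46, -0.0] -6.0
[-0.27, -0.44, -0.0] -6.0
[-0.32, -0.4, -0.0] -6.0
[-0.36, -0.37, -0.0] -6.0
[-0.39, -0.33, -0.0] -6.0
[-0.42, -0.28, -0.0] -6.0
[-0.45, -0.24, -0.0] -6.0
[-0.47, -0.19, -0.0] -6.0
[-0.49, -0.14, -0.0] -6.0
[-0.5, -0.09, -0.0] -6.0
```

Request:
arm_command([
  [30,[-0.24,-0.46,0],[0,0,-6]],
  [30,[-0.28,-0.43,0],[0,0,-6]],
  [30,[-0.33,-0.4,0],[0,0,-6]],
  [30,[-0.37,-0.36,0],[0,0,-6]],
  [30,[-0.4,-0.32,0],[0,0,-6]],
])

```text
time: 9.78
tool_pos: [643.8, -58.2, 95.7]
tcp_rot: [-90.1, -0.6, 35.4]
ft_force: [1.0, 2.9, 0.1]
finger_gap: 26.0
```

Request:
arm_command([
  [30,[-0.43,-0.27,0],[0,0,-6]],
  [30,[-0.45,-0.22,0],[0,0,-6]],
  [30,[-0.47,-0.17,0],[0,0,-6]],
  [30,[-0.49,-0.12,0],[0,0,-6]],
  [30,[-0.5,-0.07,0],[0,0,-6]],
])

```text
time: 10.2
tool_pos: [573.8, -90.5, 96.8]
tcp_rot: [-90.1, -1.0, 2.8]
ft_force: [2.5, 2.0, 0.1]
finger_gap: 25.8
```

```bash
python3 arc.py -6 10 95
```

```text
th -83.0 r 155.3 z 96.8 yaw 2.8 roll -90.1 pitch -1.0 gap 25.8 F [2.5 2.  0.1] M [ 0.35 -0.34  0.03]
[-0.54, -0.0, -0.01] -5.6
[-0.53, 0.05, -0.01] -5.6
[-0.52, 0.11, -0.01] -5.6
[-0.51, 0.16, -0.01] -5.6
[-0.48, 0.21, -0.01] -5.6
[-0.45, 0.26, -0.01] -5.6
[-0.42, 0.3, -0.01] -5.6
[-0.38, 0.34, -0.01] -5.6
[-0.34, 0.38, -0.01] -5.6
[-0.3, 0.41, -0.01] -5.6
```

Request:
arm_command([
  [30,[-0.53,0.05,-0.03],[0,0,-5.7]],
  [30,[-0.52,0.12,-0.03],[0,0,-5.7]],
  [30,[-0.51,0.18,-0.02],[0,0,-5.7]],
  [30,[-0.49,0.24,-0.01],[0,0,-5.7]],
  [30,[-0.46,0.28,-0.01],[0,0,-5.7]],
])

```text
time: 10.62
tool_pos: [499.8, -73.9, 96.9]
tcp_rot: [-90.3, -1.8, -28.5]
ft_force: [1.3, -3.3, -0.3]
finger_gap: 25.5
```

```bash
python3 arc.py -6 10 94
```

```text
th -111.9 r 148.3 z 96.9 yaw -28.5 roll -90.3 pitch -1.8 gap 25.5 F [ 1.3 -3.3 -0.3] M [-0.42 -0.31 -0.02]
[-0.46, 0.23, -0.01] -5.3
[-0.44, 0.27, -0.01] -5.3
[-0.41, 0.32, -0.01] -5.3
[-0.37, 0.36, -0.01] -5.3
[-0.33, 0.39, -0.01] -5.3
[-0.29, 0.42, -0.01] -5.3
[-0.24, 0.45, -0.01] -5.3
[-0.19, 0.47, -0.01] -5.3
[-0.14, 0.49, -0.01] -5.3
[-0.09, 0.5, -0.01] -5.3
```

The arc is nearing the earliest possible stop, so smaller steps from here, checking the force.

Request:
arm_command([
  [30,[-0.2,0.1,-0.03],[0.2,0.35,-2]],
  [30,[-0.2,0.1,-0.03],[0.2,0.35,-2]],
  [30,[-0.2,0.11,-0.02],[0.2,0.35,-2.2]],
  [30,[-0.19,0.12,-0.02],[0.2,0.35,-2.2]],
  [30,[-0.19,0.13,-0.02],[0.2,0.3,-2.2]],
])

```text
time: 11.03
tool_pos: [472.7, -61.1, 96.8]
tcp_rot: [-90.1, -0.4, -40.9]
ft_force: [2.6, -0.2, -0.1]
finger_gap: 25.5
```

```bash
python3 arc.py -2.6 10 94
```

```text
th -123.4 r 149.5 z 96.8 yaw -40.9 roll -90.1 pitch -0.4 gap 25.5 F [ 2.6 -0.2 -0.1] M [ 0.04 -0.53  0.08]
[-0.18, 0.14, -0.01] -1.8
[-0.17, 0.15, -0.01] -1.8
[-0.16, 0.16, -0.01] -1.8
[-0.15, 0.16, -0.01] -1.8
[-0.15, 0.17, -0.01] -1.8
[-0.14, 0.17, -0.01] -1.8
[-0.13, 0.18, -0.01] -1.8
[-0.12, 0.19, -0.01] -1.8
[-0.11, 0.19, -0.01] -1.8
[-0.1, 0.19, -0.01] -1.8
```

Request:
arm_command([
  [30,[-0.16,0.16,-0.03],[0,0,-1]],
  [30,[-0.16,0.16,-0.03],[0,0,-1]],
  [30,[-0.16,0.17,-0.02],[0,0,-1]],
  [30,[-0.15,0.18,-0.02],[0,0,-1.5]],
  [30,[-0.14,0.18,-0.02],[0,0,-1.5]],
])

```text
time: 11.45
tool_pos: [452.6, -42.9, 96.2]
tcp_rot: [-90.1, -1.0, -48.4]
ft_force: [0.5, -3.7, -0.9]
finger_gap: 25.4
```

```bash
python3 arc.py -2.6 10 94
```

```text
th -133.8 r 147.8 z 96.2 yaw -48.4 roll -90.1 pitch -1.0 gap 25.4 F [ 0.5 -3.7 -0.9] M [-0.55 -0.06 -0.01]
[-0.15, 0.17, -0.01] -2.1
[-0.14, 0.17, -0.01] -2.1
[-0.13, 0.18, -0.01] -2.1
[-0.13, 0.18, -0.01] -2.1
[-0.12, 0.19, -0.01] -2.1
[-0.11, 0.19, -0.01] -2.1
[-0.1, 0.2, -0.01] -2.1
[-0.09, 0.2, -0.01] -2.1
[-0.08, 0.2, -0.01] -2.1
[-0.07, 0.21, -0.01] -2.1
```

Request:
arm_command([
  [30,[-0.15,0.17,-0.03],[0,0.2,-2.1]],
  [30,[-0.14,0.17,-0.03],[0,0.2,-2.1]],
  [30,[-0.13,0.18,-0.02],[0,0.2,-2.1]],
  [30,[-0.13,0.18,-0.02],[0,0.2,-2.1]],
  [30,[-0.12,0.19,-0.02],[0,0.2,-2.1]],
])

```text
time: 11.87
tool_pos: [435.4, -22.6, 95.5]
tcp_rot: [-90.8, -1.0, -60.5]
ft_force: [-0.2, -3.5, 0.5]
finger_gap: 25.7
```

```bash
python3 arc.py -2.6 10 94
```

```text
th -144.2 r 147.5 z 95.5 yaw -60.5 roll -90.8 pitch -1.0 gap 25.7 F [-0.2 -3.5  0.5] M [-0.53 -0.01 -0.01]
[-0.12, 0.19, -0.01] -2.0
[-0.11, 0.19, -0.01] -2.0
[-0.1, 0.2, -0.01] -2.0
[-0.09, 0.2, -0.01] -2.0
[-0.08, 0.21, -0.01] -2.0
[-0.07, 0.21, -0.01] -2.0
[-0.06, 0.21, -0.01] -2.0
[-0.05, 0.21, -0.01] -2.0
[-0.04, 0.22, -0.01] -2.0
[-0.03, 0.22, -0.01] -2.0
```

Request:
arm_command([
  [30,[-0.11,0.19,-0.02],[0,0,-1.5]],
  [30,[-0.1,0.19,-0.02],[0,0,-1.7]],
  [30,[-0.1,0.2,-0.02],[0,0,-2]],
  [30,[-0.09,0.2,-0.02],[0,0,-2]],
  [30,[-0.08,0.21,-0.02],[0,0,-2]],
])

```text
time: 12.28
tool_pos: [422.7, 0.7, 94.5]
tcp_rot: [-90.7, -1.5, -71.3]
ft_force: [-0.3, -2.3, 0.2]
finger_gap: 25.6
```

```bash
python3 arc.py -2.6 10 94
```

```text
th -154.5 r 146.5 z 94.5 yaw -71.3 roll -90.7 pitch -1.5 gap 25.6 F [-0.3 -2.3  0.2] M [-0.56  0.18 -0.02]
[-0.09, 0.2, -0.0] -1.9
[-0.08, 0.21, -0.0] -1.9
[-0.07, 0.21, -0.0] -1.9
[-0.06, 0.21, -0.0] -1.9
[-0.05, 0.22, -0.0] -1.9
[-0.04, 0.22, -0.0] -1.9
[-0.03, 0.22, -0.0] -1.9
[-0.02, 0.22, -0.0] -1.9
[-0.01, 0.22, -0.0] -1.9
[0.0, 0.22, -0.0] -1.9
```

Request:
arm_command([
  [30,[-0.08,0.2,-0.01],[0.3,0.1,-1.5]],
  [30,[-0.07,0.21,-0.01],[0.3,0.1,-1.8]],
  [30,[-0.06,0.21,-0.01],[0.3,0.1,-1.9]],
  [30,[-0.05,0.21,-0.01],[0.3,0.1,-1.9]],
  [30,[-0.04,0.22,-0.01],[0.3,0.1,-1.9]],
])

```text
time: 12.7
tool_pos: [414.6, 26.5, 94.3]
tcp_rot: [-90.9, -0.3, -81.8]
ft_force: [-0.8, -3.0, -0.1]
finger_gap: 25.8
```

```bash
python3 arc.py -2.6 10 94
```

```text
th -165.2 r 145.3 z 94.3 yaw -81.8 roll -90.9 pitch -0.3 gap 25.8 F [-0.8 -3.  -0.1] M [-0.56  0.22 -0.  ]
[-0.05, 0.21, -0.0] -1.9
[-0.04, 0.22, -0.0] -1.9
[-0.03, 0.22, -0.0] -1.9
[-0.02, 0.22, -0.0] -1.9
[-0.01, 0.22, -0.0] -1.9
[-0.0, 0.22, -0.0] -1.9
[0.01, 0.22, -0.0] -1.9
[0.02, 0.22, -0.0] -1.9
[0.03, 0.22, -0.0] -1.9
[0.04, 0.22, -0.0] -1.9
```

Request:
arm_command([
  [30,[-0.04,0.21,-0.01],[0,0,-1.5]],
  [30,[-0.03,0.22,-0.01],[0,0,-1.8]],
  [30,[-0.02,0.22,-0.01],[0,0,-2]],
  [30,[-0.01,0.22,-0.01],[0,0,-2]],
  [30,[0,0.22,-0.01],[0,0,-2]],
])

```text
time: 13.12
tool_pos: [412.2, 53.6, 93.5]
tcp_rot: [-91.0, -0.6, -92.7]
ft_force: [-1.7, -3.5, -0.2]
finger_gap: 25.9
```

```bash
python3 arc.py -2.6 10 94
```

```text
th -176.0 r 143.2 z 93.5 yaw -92.7 roll -91.0 pitch -0.6 gap 25.9 F [-1.7 -3.5 -0.2] M [-0.48  0.31 -0.02]
[-0.02, 0.22, 0.0] -1.9
[-0.01, 0.22, 0.0] -1.9
[0.0, 0.22, 0.0] -1.9
[0.01, 0.22, 0.0] -1.9
[0.02, 0.22, 0.0] -1.9
[0.03, 0.22, 0.0] -1.9
[0.04, 0.21, 0.0] -1.9
[0.05, 0.21, 0.0] -1.9
[0.06, 0.21, 0.0] -1.9
[0.07, 0.21, 0.0] -1.9
```

Request:
arm_command([
  [30,[-0.02,0.21,0],[0,0,-1.5]],
  [30,[-0.01,0.22,0],[0,0,-1.8]],
  [30,[0.0,0.22,0],[0,0,-2]],
  [30,[0.01,0.22,0],[0,0,-2]],
  [30,[0.02,0.22,0],[0,0,-2]],
])

```text
time: 13.53
tool_pos: [412.9, 81.4, 93.9]
tcp_rot: [-91.0, -1.0, -103.5]
ft_force: [-1.8, -2.5, 0.1]
finger_gap: 25.5
```

```bash
python3 arc.py -2.6 10 94
```

```text
th 172.9 r 143.2 z 93.9 yaw -103.5 roll -91.0 pitch -1.0 gap 25.5 F [-1.8 -2.5  0.1] M [-0.46  0.32 -0.  ]
[0.03, 0.22, 0.0] -2.0
[0.04, 0.21, 0.0] -2.0
[0.05, 0.21, 0.0] -2.0
[0.05, 0.21, 0.0] -2.0
[0.06, 0.21, 0.0] -2.0
[0.07, 0.21, 0.0] -2.0
[0.08, 0.2, 0.0] -2.0
[0.09, 0.2, 0.0] -2.0
[0.1, 0.19, 0.0] -2.0
[0.11, 0.19, 0.0] -2.0
```

Request:
arm_command([
  [30,[0.03,0.21,0],[0,0,-1.5]],
  [30,[0.04,0.21,0],[0,0,-1.8]],
  [30,[0.04,0.21,0],[0,0,-2]],
  [30,[0.05,0.21,0],[0,0,-2]],
  [30,[0.06,0.21,0],[0,0,-2]],
])

```text
time: 13.95
tool_pos: [419.1, 108.3, 93.2]
tcp_rot: [-91.2, -1.4, -114.3]
ft_force: [-2.7, -1.8, 0.6]
finger_gap: 25.9
```

```bash
python3 arc.py -2.6 10 94
```

```text
th 161.8 r 143.1 z 93.2 yaw -114.3 roll -91.2 pitch -1.4 gap 25.9 F [-2.7 -1.8  0.6] M [-0.35  0.41 -0.03]
[0.07, 0.21, 0.0] -2.0
[0.08, 0.2, 0.0] -2.0
[0.08, 0.2, 0.0] -2.0
[0.09, 0.2, 0.0] -2.0
[0.1, 0.19, 0.0] -2.0
[0.11, 0.19, 0.0] -2.0
[0.12, 0.18, 0.0] -2.0
[0.13, 0.18, 0.0] -2.0
[0.14, 0.17, 0.0] -2.0
[0.14, 0.17, 0.0] -2.0
```

Request:
arm_command([
  [30,[0.07,0.2,0],[0.15,-0.3,-1.5]],
  [30,[0.08,0.2,0],[0.15,-0.3,-1.8]],
  [30,[0.08,0.2,0],[0.15,-0.3,-2]],
  [30,[0.09,0.2,0],[0.15,-0.3,-2]],
  [30,[0.1,0.19,0],[0.15,-0.3,-2]],
])

```text
time: 14.37
tool_pos: [431.2, 133.9, 92.2]
tcp_rot: [-90.5, -0.4, -125.2]
ft_force: [-2.9, -2.4, 1.3]
finger_gap: 25.4
```

```bash
python3 arc.py -2.6 10 94
```

```text
th 150.4 r 142.3 z 92.2 yaw -125.2 roll -90.5 pitch -0.4 gap 25.4 F [-2.9 -2.4  1.3] M [-0.24  0.53  0.02]
[0.1, 0.19, 0.01] -2.0
[0.11, 0.19, 0.01] -2.0
[0.12, 0.18, 0.01] -2.0
[0.13, 0.17, 0.01] -2.0
[0.14, 0.17, 0.01] -2.0
[0.14, 0.16, 0.01] -2.0
[0.15, 0.16, 0.01] -2.0
[0.16, 0.15, 0.01] -2.0
[0.17, 0.14, 0.01] -2.0
[0.17, 0.14, 0.01] -2.0
```

Request:
arm_command([
  [30,[0.1,0.19,0.01],[0,0,0]],
  [30,[0.11,0.19,0.01],[0,0,0]],
  [30,[0.12,0.18,0.01],[0,0,-1]],
  [30,[0.13,0.17,0.01],[0,0,-1]],
  [30,[0.14,0.16,0.01],[0,0,-1]],
])

```text
time: 14.78
tool_pos: [446.0, 156.9, 91.2]
tcp_rot: [-90.9, -1.2, -128.8]
ft_force: [-8.2, -5.4, 0.7]
finger_gap: 25.7
```

```bash
python3 arc.py 6 10 94; python3 -c "
from h import *
print(sense()['joint_pos'].round(1))
b=snapshot('top');a=snapshot('side')
A=cv2.resize(a[150:270,220:340],(400,400),interpolation=2);B=cv2.resize(b[150:250,225:325],(400,400),interpolation=2)
cv2.imwrite('pics/k5.png',cv2.convertScaleAbs(np.hstack([A,B]),alpha=1.4))"
```

```text
th 139.5 r 143.4 z 91.2 yaw -128.8 roll -90.9 pitch -1.2 gap 25.7 F [-8.2 -5.4  0.7] M [-0.82  1.32 -0.06]
[-0.31, -0.39, 0.01] 5.8
[-0.27, -0.42, 0.01] 5.8
[-0.22, -0.45, 0.01] 5.8
[-0.17, -0.47, 0.01] 5.8
[-0.12, -0.49, 0.01] 5.8
[-0.07, -0.5, 0.01] 5.8
[-0.02, -0.5, 0.01] 5.8
[0.03, -0.5, 0.01] 5.8
[0.09, -0.5, 0.01] 5.8
[0.14, -0.49, 0.01] 5.8
[ 1.320e+01 -2.900e+00  1.132e+02 -1.000e-01  7.120e+01  1.420e+02]
```

View pics/k5.png

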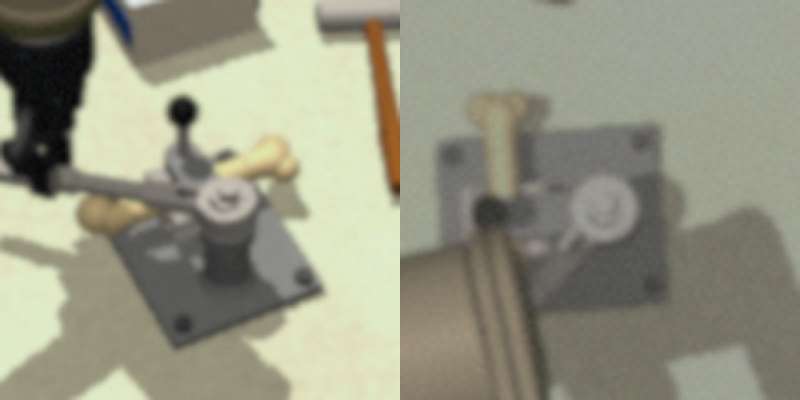

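The force has jumped from 3.7 N to 9.8 N with the handle well clear of the knob pin. That looks like the stop, so I'll confirm with a small extra push.

Request:
arm_command([
  [30,[0.13,0.15,0.02],[0,0,0]],
  [30,[0.13,0.15,0.02],[0,0,0]],
])

```text
time: 15.05
tool_pos: [451.1, 163.5, 90.5]
tcp_rot: [-91.1, -1.7, -128.9]
ft_force: [-7.9, -6.9, 2.1]
finger_gap: 25.4
```

Request:
arm_command([
  [30,[0.15,0.17,0.02],[0,0,0]],
  [30,[0.15,0.17,0.02],[0,0,0]],
])

```text
time: 15.22
tool_pos: [456.9, 170.3, 89.5]
tcp_rot: [-91.4, -2.4, -129.0]
ft_force: [-8.7, -9.7, 3.1]
finger_gap: 25.8
```

```bash
python3 arc.py 6 10 94
```

```text
th 132.6 r 144.8 z 89.5 yaw -129.0 roll -91.4 pitch -2.4 gap 25.8 F [-8.7 -9.7  3.1] M [-1.6   1.46 -0.11]
[-0.35, -0.36, 0.01] 5.2
[-0.31, -0.4, 0.01] 5.2
[-0.27, -0.43, 0.01] 5.2
[-0.23, -0.45, 0.01] 5.2
[-0.18, -0.47, 0.01] 5.2
[-0.13, -0.49, 0.01] 5.2
[-0.07, -0.5, 0.01] 5.2
[-0.02, -0.51, 0.01] 5.2
[0.03, -0.5, 0.01] 5.2
[0.08, -0.5, 0.01] 5.2
```

```bash
python3 -c "
from h import *
b=snapshot('top');a=snapshot('side');cv2.imwrite('pics/a6.png',a);cv2.imwrite('pics/b6.png',b)
A=cv2.resize(a[160:260,210:325],(575,500),interpolation=2);B=cv2.resize(b[160:250,230:270],(222,500),interpolation=2)
cv2.imwrite('pics/k6.png',cv2.convertScaleAbs(np.hstack([A,B]),alpha=1.6))"
```

```text
(no output)
```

View pics/k6.png

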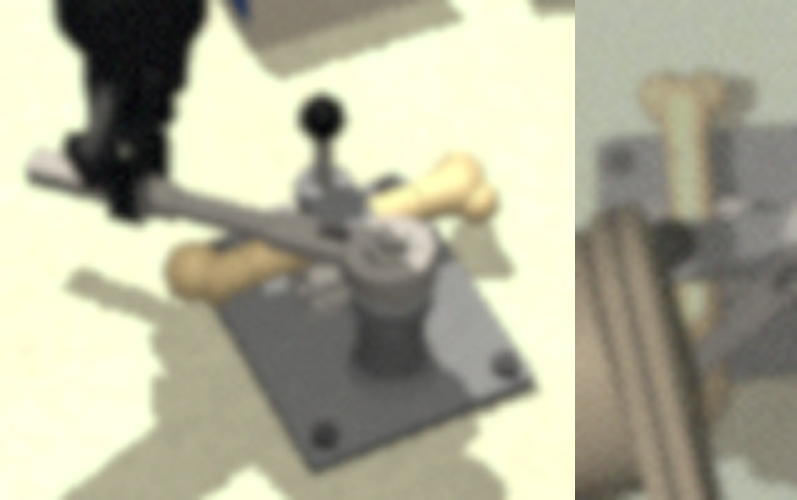

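```bash
python3 -c "
from h import *
S=lambda x,y:(210+x/5-.4,160+y/5-.4)
e=onz('side',*S(32,170),93);h=onz('side',*S(390,245),103);k=onz('side',*S(321,116),127); g=onz('side',*S(150,192),93)
a=lambda v:np.degrees(np.arctan2(v[1],v[0]))
print(e,h,k,g,a(e-h),np.linalg.norm((e-h)[:2]),a(k-h),a(g-h))
s=sense();print(s['tool_pos'],s['ft_force'],s['wrist_torque'],s['joint_pos'].round(1))
"
```

```text
[405.13434244 187.97500608  93.        ] [551.98385586  65.33386309 103.        ] [544.17959917 137.93868091 127.        ] [456.02229621 151.25626812  93.        ] 140.13310761232205 191.32597718460897 96.13513947803452 138.15925668959764
[457.39080073 170.66355907  89.58002015] [-7.20579536 -6.36560653  2.92311218] [-1.20903234  1.20350899 -0.10603776] [ 14.7   0.9 109.7  -0.4  72.1 143.8]
```

The handle itself points at about 139° while the TCP is ahead at 133°, so the fingers are yielding against something firm. I'll unload, straighten, grip the handle properly and test the stop again.

Request:
arm_command([
  [30,[-0.16,-0.16,0.05],[0.5,-1.3,-1]],
  [30,[-0.16,-0.16,0.04],[0.5,-1.3,-1]],
  [15,[0,0,0],[0,0,0]],
  [15,[0,0,0],[0,0,0]],
  [15,[0,0,0],[0,0,0]],
], force=40)

```text
time: 15.73
tool_pos: [445.9, 156.7, 90.6]
tcp_rot: [-90.1, -0.5, -131.3]
ft_force: [-5.1, 2.2, 3.6]
finger_gap: 17.1
```

```bash
python3 arc.py -2 3 92
```

```text
th 139.6 r 143.3 z 90.6 yaw -131.3 roll -90.1 pitch -0.5 gap 17.1 F [-5.1  2.2  3.6] M [0.18 0.51 0.36]
[0.1, 0.14, 0.02] -1.7
[0.1, 0.13, 0.02] -1.7
[0.11, 0.13, 0.02] -1.7
```

Request:
arm_command([
  [15,[0.1,0.13,0],[0,0,-1.5]],
  [15,[0.1,0.13,0],[0,0,-1.5]],
])

```text
time: 15.9
tool_pos: [451.1, 162.6, 90.5]
tcp_rot: [-90.2, -0.7, -134.4]
ft_force: [-5.9, -6.1, 3.7]
finger_gap: 16.6
```

Request:
arm_command([
  [15,[0.13,0.16,0],[0,0,-1.5]],
  [15,[0.13,0.16,0],[0,0,-1.5]],
])

```text
time: 16.07
tool_pos: [457.7, 169.2, 89.9]
tcp_rot: [-90.1, -1.2, -137.5]
ft_force: [-7.8, -11.7, 5.9]
finger_gap: 16.8
```

```bash
python3 arc.py -2 3 92
```

```text
th 132.7 r 143.5 z 89.9 yaw -137.5 roll -90.1 pitch -1.2 gap 16.8 F [ -7.8 -11.7   5.9] M [-2.12  1.13 -0.27]
[0.11, 0.12, 0.02] -1.9
[0.12, 0.12, 0.02] -1.9
[0.12, 0.12, 0.02] -1.9
```

Pushing forward again from 139.6°, the force climbs from about 0 to 14 N by 132.7°, and it falls away when I back off. It springs back to the same place instead of staying turned, so the nut is at its stop (about 2 N·m against 0.4 to turn). Now I unload, grip harder and lift.

Request:
arm_command([
  [15,[-0.16,-0.17,0.02],[0.4,-0.4,2.5]],
  [15,[-0.16,-0.17,0.02],[0.4,-0.4,2.5]],
  [15,[-0.14,-0.15,0.02],[0,0,2.5]],
  [15,[0,0,0],[0,0,0]],
  [15,[0,0,0],[0,0,0]],
], force=80)

```text
time: 16.48
tool_pos: [443.5, 153.8, 91.7]
tcp_rot: [-90.3, -0.3, -129.8]
ft_force: [-3.8, 1.4, 2.7]
finger_gap: 16.0
```

```bash
python3 arc.py -2 1 92
```

```text
th 141.1 r 143.4 z 91.7 yaw -129.8 roll -90.3 pitch -0.3 gap 16.0 F [-3.8  1.4  2.7] M [0.1  0.6  0.47]
[0.07, 0.16, 0.01] -1.1
```

Request:
arm_command([
  [15,[0,0,0.15],[0,0,0]],
  [15,[0,0,0.2],[0,0,0]],
  [15,[0,0,0.2],[0,0,0]],
])

```text
time: 16.73
tool_pos: [443.5, 152.7, 107.0]
tcp_rot: [-90.3, -0.5, -130.0]
ft_force: [2.6, -2.7, -7.5]
finger_gap: 15.9
```

Request:
arm_command([
  [15,[0,0,0.2],[0,0,0]],
  [15,[0,0,0.25],[0,0,0]],
  [15,[0,0,0.25],[0,0,0]],
])

```text
time: 16.98
tool_pos: [446.0, 150.4, 128.4]
tcp_rot: [-90.0, -0.5, -130.2]
ft_force: [12.2, -8.0, -13.3]
finger_gap: 15.7
```

```bash
python3 arc.py -2 1 92; python3 -c "
from h import *
a=snapshot('side')
cv2.imwrite('pics/k7.png',cv2.convertScaleAbs(cv2.resize(a[150:250,205:325],(720,600),interpolation=2),alpha=1.6))"
```

```text
th 141.5 r 139.3 z 128.4 yaw -130.2 roll -90.0 pitch -0.5 gap 15.7 F [ 12.2  -8.  -13.3] M [-0.73 -1.42  0.59]
[-0.04, 0.25, -1.21] -0.3
```

View pics/k7.png

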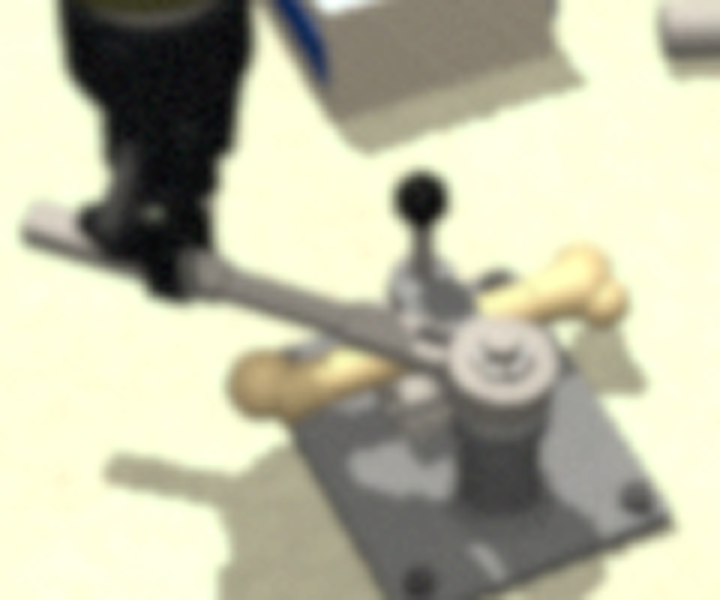

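The handle has tilted up in the grip with the head still seated on the nut (head at (500,360)). I'll lower it again, swing it back freely away from the knob and bone, regrip at the balance point (90 mm), and lift from there.

Request:
arm_command([
  [15,[-0.02,0.03,-0.35],[0,0,0]],
  [15,[-0.02,0.03,-0.35],[0,0,0]],
  [15,[-0.02,0.03,-0.3],[0,0,0]],
  [15,[0,0,-0.15],[0,0,0]],
  [15,[0,0,0],[0,0,0]],
], force=40)

```text
time: 17.45
tool_pos: [444.7, 155.1, 98.3]
tcp_rot: [-90.0, -0.5, -130.4]
ft_force: [-3.7, -2.4, 3.8]
finger_gap: 15.8
```

```bash
python3 arc.py 6 9 95
```

```text
th 140.4 r 143.3 z 98.3 yaw -130.4 roll -90.0 pitch -0.5 gap 15.8 F [-3.7 -2.4  3.8] M [-0.68  0.11  0.26]
[-0.3, -0.4, -0.01] 6.1
[-0.26, -0.43, -0.01] 6.1
[-0.21, -0.45, -0.01] 6.1
[-0.17, -0.47, -0.01] 6.1
[-0.12, -0.49, -0.01] 6.1
[-0.06, -0.5, -0.01] 6.1
[-0.01, -0.5, -0.01] 6.1
[0.04, -0.5, -0.01] 6.1
[0.09, -0.5, -0.01] 6.1
```

Request:
arm_command([
  [30,[0,0,-0.08],[0,0,0]],
  [30,[0,0,-0.05],[0,0,0]],
  [30,[0,0,0],[0,0,0]],
  [30,[-0.2,-0.26,0],[0,0,4]],
  [30,[-0.26,-0.42,0],[0,0,6]],
])

```text
time: 17.87
tool_pos: [432.9, 135.9, 96.3]
tcp_rot: [-89.9, -0.3, -120.4]
ft_force: [0.7, -0.1, -0.9]
finger_gap: 25.4
```

Request:
arm_command([
  [30,[-0.22,-0.45,0],[0,0,6]],
  [30,[-0.16,-0.47,0],[0,0,6]],
  [30,[-0.11,-0.49,0],[0,0,6]],
  [30,[-0.05,-0.5,0],[0,0,6]],
  [30,[0,-0.5,0],[0,0,6]],
])

```text
time: 18.28
tool_pos: [419.4, 64.1, 99.6]
tcp_rot: [-89.4, 0.1, -88.9]
ft_force: [-1.0, 1.1, 0.1]
finger_gap: 25.7
```

```bash
python3 arc.py 6 5 95
```

```text
th 179.8 r 135.6 z 99.6 yaw -88.9 roll -89.4 pitch 0.1 gap 25.7 F [-1.   1.1  0.1] M [ 0.14  0.09 -0.  ]
[-0.04, -0.48, -0.03] 5.7
[0.01, -0.49, -0.03] 5.7
[0.07, -0.49, -0.03] 5.7
[0.12, -0.49, -0.03] 5.7
[0.17, -0.48, -0.03] 5.7
```

Request:
arm_command([
  [30,[0,0,0],[0,0,0]],
  [30,[0.3,0,0.05],[0,0,0]],
  [30,[0.5,0,0.05],[0,0,0]],
  [30,[0.45,0,0.05],[0,0,0]],
  [30,[0.2,0,0.02],[0,0,0]],
])

```text
time: 18.7
tool_pos: [469.1, 64.0, 108.1]
tcp_rot: [-88.8, 0.2, -89.5]
ft_force: [0.0, 0.2, 0.3]
finger_gap: 25.6
```

Request:
arm_command([
  [30,[0,0,0],[0,0,0]],
])

```text
time: 18.78
tool_pos: [471.1, 64.6, 108.8]
tcp_rot: [-88.7, 0.3, -89.6]
ft_force: [0.2, 0.1, -0.5]
finger_gap: 25.3
```

```bash
python3 arc.py 6 1 105
```

```text
th 179.4 r 83.9 z 108.8 yaw -89.6 roll -88.7 pitch 0.3 gap 25.3 F [ 0.2  0.1 -0.5] M [ 0.02 -0.    0.01]
[-2.02, -0.48, -0.13] 5.0
```

Request:
arm_command([
  [30,[-0.12,0,-0.1],[0,0.7,0]],
  [30,[-0.09,0,-0.04],[0,0.6,0]],
  [10,[0,0,0],[0,0,0]],
  [10,[0,0,0],[0,0,0]],
  [10,[0,0,0],[0,0,0]],
], force=80)

```text
time: 19.2
tool_pos: [464.4, 65.7, 104.3]
tcp_rot: [-90.1, 0.3, -89.8]
ft_force: [1.2, -2.1, 1.3]
finger_gap: 10.7
```

Request:
arm_command([
  [10,[0,0,0.1],[0,0,0]],
  [10,[0,0,0.2],[0,0,0]],
  [10,[0,0,0.2],[0,0,0]],
])

```text
time: 19.45
tool_pos: [463.3, 65.2, 118.3]
tcp_rot: [-90.2, 0.2, -89.8]
ft_force: [0.1, -0.7, -3.4]
finger_gap: 10.4
```

```bash
python3 arc.py 6 1 105
```

```text
th 179.0 r 91.8 z 118.3 yaw -89.8 roll -90.2 pitch 0.2 gap 10.4 F [ 0.1 -0.7 -3.4] M [-0.18 -0.17 -0.02]
[-1.76, -0.48, -0.44] 4.9
```

The force is -3.4 N, which is just the wrench's own weight, so it is coming off cleanly. Continuing up.

Request:
arm_command([
  [10,[0,0,0.3],[0,0,0]],
  [10,[0,0,0.4],[0,0,0]],
  [10,[0,0,0.4],[0,0,0]],
  [10,[0,0,0.5],[0,0,0]],
  [10,[0,0,0.2],[0,0,0]],
])

```text
time: 19.87
tool_pos: [458.7, 65.9, 174.3]
tcp_rot: [-90.7, 0.3, -89.8]
ft_force: [0.9, 0.8, -1.4]
finger_gap: 10.9
```

```bash
python3 arc.py 6 1 105; python3 -c "
from h import *
a=snapshot('side')
cv2.imwrite('pics/k8.png',cv2.convertScaleAbs(cv2.resize(a[120:270,195:345],(600,600),interpolation=2),alpha=1.6))"
```

```text
th 178.7 r 96.3 z 174.3 yaw -89.8 roll -90.7 pitch 0.3 gap 10.9 F [ 0.9  0.8 -1.4] M [ 0.02 -0.09  0.01]
[-1.61, -0.47, -2.31] 4.5
```

View pics/k8.png

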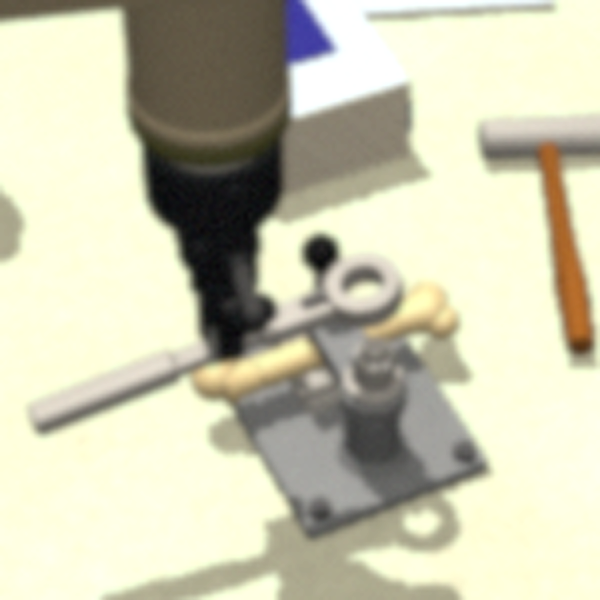

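The wrench is off and level, with the head ring at (363,285), and the clamp, bone and arm are in place. Carrying it to the tray centre, about (500, -325), with the handle along the tray's length.

Request:
arm_command([
  [10,[0.05,-0.4,0.3],[0,0,4]],
  [10,[0.1,-0.7,0.1],[0,0,6]],
  [10,[0.1,-0.8,0],[0,0,6.5]],
  [10,[0.1,-0.9,0],[0,0,6.5]],
  [10,[0.1,-0.9,0],[0,0,6.5]],
], force=100)

```text
time: 20.33
tool_pos: [470.4, -43.1, 186.1]
tcp_rot: [-90.8, 0.5, -58.8]
ft_force: [0.7, -0.4, -3.4]
finger_gap: 10.3
```

Request:
arm_command([
  [10,[0.1,-0.9,0],[0,0,6.5]],
  [10,[0.1,-0.9,0],[0,0,6.5]],
  [10,[0.1,-0.9,0],[0,0,6.5]],
  [10,[0.1,-0.9,0],[0,0,6.5]],
  [10,[0.1,-0.9,0],[0,0,6.5]],
])

```text
time: 20.75
tool_pos: [482.5, -182.9, 182.6]
tcp_rot: [-90.8, 0.9, -24.5]
ft_force: [0.8, 0.4, -2.6]
finger_gap: 10.7
```

Run:
```python
from h import *
s=sense();print(s["tool_pos"],s["tcp_rot"],s["ft_force"])
# tray outline from the first top picture: grey, bounded region
b=cv2.imread("pics/b5.png");h=cv2.cvtColor(b,cv2.COLOR_BGR2HSV)
m=((h[...,0]<15)|(h[...,0]>150)).astype(np.uint8)*255; m[:, :345]=0;m[:170]=0;m[275:]=0
cs=max(cv2.findContours(m,0,2)[0],key=cv2.contourArea); print(cv2.contourArea(cs))
r=cv2.boxPoints(cv2.minAreaRect(cs));print(r.round(1)); P=np.array([onz("top",*p,18) for p in r]);print(P.round(1),P.mean(0))
```

```text
[ 482.54513243 -182.86323307  182.61392068] [-90.79593327   0.9058133  -24.49715419] [ 0.81479283  0.40330023 -2.59671021]
6.0
[[413. 257.]
 [413. 249.]
 [417. 249.]
 [417. 257.]]
[[ 400.4 -323.5   18. ]
 [ 423.1 -324.    18. ]
 [ 423.  -335.5   18. ]
 [ 400.3 -335.    18. ]] [ 411.68460222 -329.54675695   18.        ]
```

Request:
arm_command([
  [10,[0.12,-0.9,0],[0,0,5.5]],
  [10,[0.12,-0.9,0],[0,0,5.5]],
  [10,[0.12,-0.9,0],[0,0,5]],
  [10,[0.1,-0.8,-0.1],[0,0,4.5]],
  [10,[0.05,-0.5,-0.3],[0,0,3]],
])

```text
time: 21.17
tool_pos: [496.0, -309.9, 168.0]
tcp_rot: [-90.7, 1.1, 0.4]
ft_force: [0.6, 0.3, -2.8]
finger_gap: 10.1
```

Request:
arm_command([
  [10,[0,0,-0.5],[0,0,0]],
  [10,[0,0,-0.5],[0,0,0]],
  [10,[0,0,-0.4],[0,0,0]],
])

```text
time: 21.42
tool_pos: [495.3, -314.5, 123.6]
tcp_rot: [-90.8, 1.1, 0.4]
ft_force: [-0.1, 0.6, -3.6]
finger_gap: 10.4
```

Run:
```python
from h import *
s=sense();print(s["tool_pos"],s["tcp_rot"],s["ft_force"])
```

```text
[ 495.27637801 -314.47641855  123.63657426] [-90.75505731   1.1263984    0.41607458] [-0.05949548  0.58276253 -3.59656729]
```

Request:
arm_command([
  [10,[0.05,-0.15,-0.6],[0.3,-0.4,0.9]],
  [10,[0.05,-0.15,-0.7],[0.3,-0.4,0.8]],
  [10,[0.03,-0.03,-0.6],[0.2,-0.3,0.8]],
  [10,[0,0,-0.5],[0,0,0]],
  [10,[0,0,-0.3],[0,0,0]],
])

```text
time: 21.83
tool_pos: [497.4, -321.5, 35.0]
tcp_rot: [-89.7, 0.2, 3.1]
ft_force: [1.4, -2.1, -1.0]
finger_gap: 10.4
```

Request:
arm_command([
  [10,[0,0,0],[0,0,0]],
])

```text
time: 21.92
tool_pos: [496.3, -320.4, 32.6]
tcp_rot: [-89.6, 0.3, 3.1]
ft_force: [1.5, -1.0, 0.5]
finger_gap: 10.4
```

Request:
arm_command([
  [10,[0,0,-0.06],[0,0,0]],
  [10,[0,0,-0.06],[0,0,0]],
])

```text
time: 22.08
tool_pos: [496.8, -320.1, 29.9]
tcp_rot: [-89.6, 0.3, 3.1]
ft_force: [-8.8, 5.3, 14.5]
finger_gap: 10.5
```

Request:
arm_command([
  [10,[0,0,-0.06],[0,0,0]],
  [10,[0,0,-0.06],[0,0,0]],
])

```text
time: 22.25
tool_pos: [496.9, -320.2, 29.9]
tcp_rot: [-89.6, 0.3, 3.1]
ft_force: [-5.9, 4.4, 8.9]
finger_gap: 10.8
```

The wrench has touched down (z about 30, +9 N). Now opening and retreating upward.

Request:
arm_command([
  [30,[0,0,0],[0,0,0]],
  [45,[0,0,0],[0,0,0]],
  [45,[0,0,0],[0,0,0]],
  [45,[0,0,0],[0,0,0]],
  [45,[0,0,0.3],[0,0,0]],
], force=20)

```text
time: 22.67
tool_pos: [498.2, -320.9, 41.9]
tcp_rot: [-89.7, 0.2, 3.1]
ft_force: [-0.7, 0.6, -0.4]
finger_gap: 38.4
```

Request:
arm_command([
  [45,[0,0,0.6],[0,0,0]],
  [45,[0,0,0.9],[0,0,0]],
  [45,[0,0,1],[0,0,0]],
  [45,[-0.3,0.5,1],[0,0,0]],
  [45,[-0.3,0.8,0.8],[0,0,0]],
])

```text
time: 23.08
tool_pos: [477.0, -281.7, 173.0]
tcp_rot: [-89.5, 0.5, 3.0]
ft_force: [0.0, 0.8, -0.4]
finger_gap: 38.3
```

Request:
arm_command([
  [45,[-0.5,0.9,0.4],[0,0,0]],
  [45,[-0.5,0.9,0],[0,0,0]],
  [45,[-0.5,0.9,0],[0,0,0]],
  [45,[-0.2,0.9,0],[0,0,0]],
  [45,[0,0.5,0],[0,0,0]],
])

```text
time: 23.5
tool_pos: [426.9, -157.0, 199.3]
tcp_rot: [-90.1, -0.4, 2.8]
ft_force: [0.0, 0.3, 0.2]
finger_gap: 38.5
```

Run:
```python
from h import *
s=sense();print(s["tool_pos"],s["ft_force"],s["joint_pos"].round(1))
b=snapshot("top");a=snapshot("side");cv2.imwrite("pics/bf.png",b);cv2.imwrite("pics/af.png",a)
b0=cv2.imread("pics/b5.png"); 
d=cv2.absdiff(cv2.GaussianBlur(b,(3,3),0),cv2.GaussianBlur(b0,(3,3),0)).max(2)[185:268,355:475]
for r in d[::4,::3]: print("".join("#" if v>25 else "+" if v>14 else "." for v in r))
```

```text
[ 426.94808179 -157.02348192  199.26300848] [0.00838666 0.31512897 0.21506418] [-2.670e+01 -1.440e+01  1.116e+02  1.000e-01  8.240e+01 -2.950e+01]
#####++++##+#+###++#+...................
#+++++++##++++#######...................
+#########+#+#######+...................
##########+#+..+####+...................
##########+#+..+####+...................
++#######+##+..#...+....................
#########+#+............................
.+#####+++++........##+.................
.+####+.+##+.+......#####+..............
.+#.....+++###.....#########+...........
.++#+.+.+.+###++...############.........
.+.#+.#.+.+##+..+++###########+.........
++.#.##...+##.....############..........
+++#+##..+....+...+##########+..........
#.#.##....+++++++.+##########...........
+++.##....####+++++###########..........
.+.###....#######.++++########..........
##.###....++#####.++++++######..........
#####+....+++++#.++++++++##+++..........
#.###.+..+++++++......++#####+..........
#+####++.....+++++#+++++####+...........
```

Request:
arm_command([
  [45,[-0.1,0.9,0.4],[0,0,5]],
  [45,[-0.1,0.95,0.4],[0,0,5]],
  [45,[-0.1,0.95,0.4],[0,0,5]],
  [45,[-0.1,0.95,0.4],[0,0,5]],
  [45,[-0.1,0.95,0.4],[0,0,5]],
])

```text
time: 24.02
tool_pos: [411.4, -17.7, 261.2]
tcp_rot: [-90.3, -0.3, 28.4]
ft_force: [1.0, -0.8, 0.2]
finger_gap: 38.8
```

Request:
arm_command([
  [45,[-0.2,0.95,0.3],[0,0,5]],
  [45,[-0.2,0.95,0.3],[0,0,5]],
  [45,[-0.3,0.95,0.1],[0,0,5]],
  [45,[-0.3,0.95,0],[0,0,5]],
  [45,[-0.3,0.95,0],[0,0,5]],
])

```text
time: 24.43
tool_pos: [374.3, 128.1, 290.4]
tcp_rot: [-90.7, -0.7, 54.4]
ft_force: [1.3, -0.2, -0.5]
finger_gap: 38.4
```

Request:
arm_command([
  [45,[-0.2,0.9,0],[0,0,3]],
  [45,[-0.2,0.9,0],[0,0,3]],
  [45,[-0.1,0.5,0],[0,0,0]],
  [45,[0,0,0],[0,0,0]],
  [45,[0,0,0],[0,0,0]],
])

```text
time: 24.85
tool_pos: [359.3, 203.2, 294.2]
tcp_rot: [-90.9, -0.9, 61.4]
ft_force: [-0.3, -0.6, -0.6]
finger_gap: 38.2
```

Run:
```python
from h import *
s=sense();print(s["tool_pos"],s["ft_force"],s["joint_pos"].round(1))
b=snapshot("top");a=snapshot("side");cv2.imwrite("pics/bg.png",b);cv2.imwrite("pics/ag.png",a)
def show(i,j,y0,y1,x0,x1,sy,sx):
    d=cv2.absdiff(cv2.GaussianBlur(i,(3,3),0),cv2.GaussianBlur(j,(3,3),0)).max(2)[y0:y1,x0:x1]
    for r in d[::sy,::sx]: print("".join("#" if v>22 else "+" if v>11 else "." for v in r))
show(b,cv2.imread("pics/top0.png"),185,268,355,475,3,2)
# knob: darkest blob near previous place
g=cv2.cvtColor(b,cv2.COLOR_BGR2GRAY)[185:220,235:275]; m=(g<45).astype(np.uint8)
n,l,st,c=cv2.connectedComponentsWithStats(m); print(st,c+[235,185])
```

```text
[359.25719996 203.18348559 294.17246067] [-0.25171391 -0.55950746 -0.5889527 ] [ 2.250e+01 -2.480e+01  1.098e+02 -1.000e-01  9.370e+01 -3.890e+01]
............................................................
............................................................
............................................................
+...........................................................
+...........................................................
............................................................
............................................................
............................................................
............................................................
............................................................
............................................................
.........................................+++................
..............+..+++........................................
.........+.....+.+##........................................
.........+..................................................
......................................
[... 170 characters left out ...]
...................................
............................................................
............................................................
............................................................
............................................................
............................................................
............................................................
............................................................
............................................................
............................................................
[[   0    0   40   35 1366]
 [   9   15    7    6   34]] [[254.68228404 201.98828697]
 [247.17647059 202.47058824]]
```

Run:
```python
from h import *
print(proj("top",[[500,-229,12],[500,-320,12],[505,-438,12]]).round(1),proj("side",[[500,-229,12],[500,-320,12],[505,-438,12]]).round(1))
f=lambda n:np.mean([snapshot(n).astype(float) for _ in range(6)],0)
T,S=f("top"),f("side")
for im,ref,(y0,y1,x0,x1) in((T,"top0",(200,245,358,470)),(S,"side0",(300,420,250,420))):
    d=cv2.GaussianBlur(np.abs(im-cv2.imread(f"pics/{ref}.png")).max(2).astype(np.float32),(3,3),0)[y0:y1,x0:x1]
    print(ref)
    for r in d[::2 if y1-y0<60 else 3,::2]: print("".join("#" if v>9 else "+" if v>6.5 else "." for v in r))
np.save("T.npy",T)
```

```text
[[378.9 222.4]
 [410.4 222.1]
 [450.9 220. ]] [[315.7 334.7]
 [333.1 371. ]
 [360.8 422.8]]
top0
........................................................
........................................................
........................................................
........................................................
........................................................
........................................................
........................................................
........................................................
...........+++..........................................
.........+..+.........................#######+..........
........#+.+#+.+###.............+#+.....................
.......+#....#++###.....................................
.......##.+..##+###.............+++++++....++##.........
.......+#.#..#+.##+.....................................
........#..+##..........................................
.........+..............................................
........................................................
..................................
[... 3053 characters left out ...]
............
............................................##+..+...................................
.............................................##...+..................................
..............................................##...+.................................
..............................................###..+#................................
...............................................##+..#+...............................
................................................##...+...............................
.................................................##...+..............................
.................................................###...+.............................
```

Run:
```python
from h import *
print(tri((316,343),(378.5,222.8)),onz("side",316,343,12),onz("side",316,343,3),onz("top",378.5,222.8,12))
S=np.mean([snapshot("side").astype(float) for _ in range(6)],0)
d=cv2.GaussianBlur(np.abs(S-cv2.imread("pics/side0.png")).max(2).astype(np.float32),(3,3),0)
for y in range(322,362): print(y,"".join("#" if v>14 else "+" if v>8 else "." for v in d[y,295:340]))
# tray near rim from side0 edges; clamp/bone change check
P=[[608,-163,18],[388,-175,18]];print(proj("side",P).round(1))
for n in("side","top"):
    i=S if n=="side" else np.load("T.npy"); r=cv2.imread(f"pics/{'a5' if n=='side' else 'b5'}.png")
    dd=cv2.GaussianBlur(np.abs(i-r).max(2).astype(np.float32),(3,3),0); x0,y0=(240,170) if n=="side" else (228,160)
    print(n)
    for y in range(y0,y0+75,2): print("".join("#" if v>25 else "+" if v>14 else "." for v in dd[y,x0:x0+90]))
```

```text
(array([ 500.07645486, -233.82934296,  -19.35848711]), np.float64(0.1760445769188662)) [ 492.54247055 -247.52797379   12.        ] [ 494.72926259 -243.60310965    3.        ] [ 498.75764696 -227.77853931   12.        ]
322 .............................................
323 .............................................
324 .............................................
325 .............................................
326 .............................................
327 .............................................
328 .............................................
329 .............................................
330 .............................................
331 .................++++........................
332 ...............+######+......................
333 ..............##########.....................
334 .............+###########....................
335 .............############+...................
336 ............+#############...................
337 ............+#############...................
338 ............+############+...................
339 ........++...#####....+++..
[... 7374 characters left out ...]
....................................................####++####+
..............................................................................+###+++####+
..............................................................................####+++###++
.............................................................................+####++###+++
.............................................................................####+++##++..
............................................................................+###++++++++++
............................................................................+##++.....++++
............................................................................++++++....++++
```

The wrench lies in the tray: its head ring is near (499,-230) and it stays inside the rim. In the top view the clamp, bone and knob are unchanged. One last check before handing in: how far the knob has sunk.

Run:
```python
from h import *
def c(im):
    g=cv2.cvtColor(im,cv2.COLOR_BGR2GRAY).astype(float)[172:192,264:286]; w=np.clip(80-g,0,None)*(cv2.GaussianBlur(g,(3,3),0)<70); y,x=np.mgrid[172:192,264:286]; return (w*x).sum()/w.sum(),(w*y).sum()/w.sum()
p0=c(cv2.imread("pics/a5.png")); p1=np.mean([c(snapshot("side")) for _ in range(5)],0)
q=proj("side",[[549.5,139.5,130],[549.5,139.5,126.3]]); print(p0,p1,"expected dv for 3.7mm",q[1]-q[0])
```

```text
(np.float64(274.64064976228207), np.float64(182.2931854199683)) [274.77713283 183.38916103] expected dv for 3.7mm [0.02051057 1.01393107]
```

```bash
python3 -c "
from bench import *
print(hand_in())"
```

```text
the job is handed in; nothing more can be done
None
```

I swung the clamp arm square, drove the nut to what measured as its stop, laid the wrench in the steel tray, and handed the job in. The clock read about 25 s at the last move; no verdict was reported.

**Clamp arm:** I gripped the knob and swung the arm square. It points at 94.1°, and the plate edges gave the clamp's own direction as 93–94°. In the last pictures the knob had not moved sideways.

**Nut:** I swung the wrench back, then made one long clockwise stroke to the stop.
- **At the stop:** the force rose from about 3.5 N to 14 N (about 2 N·m).
- **Spring-back:** the handle still gave about 7° under that load. When I backed off and pushed again, the force built up from the same place. I took that as the stop plus give in the fingers.
- **Knob height:** it sank about 4 mm, against the 2.9–3.8 mm expected for a fully tight nut.

**Wrench:** the first lift, held near the handle end, failed: the handle tipped up while the head stayed on the nut. I set it down, regripped near the balance point and lifted it off cleanly. The top view puts the head ring near (499, -228) in the tray, with the handle along its length and inside the rim. The bone did not move in the last top-view comparison.

**Checks that disagreed or were weak:**
- The two-view height of the head in the tray came out at -19 mm, which is impossible. I put it down to picking the ring's shadow on low-contrast steel. That the wrench lies flat rests on the contact force when I set it down and on the outline fitting roughly.
- My colour mask for the tray failed, so its position comes from corners I picked by eye.
- I did not re-measure the spray bottle or the mallet at the end. The gripper stayed clear of both.

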